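Clear the clip board and snap the tubes in

ROBOT

A 7-joint arm with a two-finger parallel gripper is mounted at the origin on the work surface. World frame = base frame: x ahead of the robot, y to its left, z up, the work surface at z = 0. Lengths are in mm, angles in rad, forces in N, time in s.
With the tool pointing down it reaches from about 375 to 925 mm from the base axis. Payload 3.1 kg.
Tool frame: the origin (TCP) lies midway between the tips of the shut fingers; the grasp point (between the pads) lies 19 mm behind it (ctrl.grip_point_offset is the distance from the TCP to the grasp point, in mm); z points along the fingers, y is the line along which they close (so a half turn about z gives the same grasp; the last joint's range is limited). The gripper opens to 85 mm and grips with 20 to 120 N. Pads are 22 mm wide; open, the fingers measure 114 mm over their backs; the gripper's body (76 mm by 85 mm) begins 54 mm behind the grasp point. The pads swing forward as they close: fully open they stand 13 mm farther back than shut.
Start: joints at [1.187, 0.383, 0.044, 1.598, -0.018, 1.161, -0.05], TCP at [183.272, -623.629, 191.569] pointing down, gripper open.
Joint ranges: [-2.61, 2.61], [-0.41, 2.15], [-1.48, 1.57], [0, 2.5], [-1.57, 4.71], [0.05, 1.97], [-2.85, 2.85]. Speed limits (rad/s): [2.79, 2.79, 3.14, 3.14, 3.14, 3.14, 3.14].

INTERFACE

Orientations are given as a 3x3 rotation matrix whose columns are the frame's x, y, z axes.
In Python, from workcell import ctrl gives the robot as it stands. The module is installed in compiled form; this text tells all that it offers. Calls block until the motion is done:
- ctrl.move_ptp(position, orientation): joint-space move of the TCP to a pose.
- ctrl.move_straight(position, rate=150, ori=None, force_limit=None): straight line of the TCP; ori=None keeps the orientation; rate is the mean speed in mm/s. With force_limit (N) it stops when the force on the tool has changed by that much, and returns True; else False.
- ctrl.movej(angles): joint-space move.
- ctrl.gripper_to(opening, strength=None): finger opening in mm; strength is the grip in N (None keeps the last); returns when the fingers have stopped.
- ctrl.pause(seconds).
- ctrl.ik(position, orientation): joint angles nearest the present ones, or None.
- ctrl.get_state(): the state.
- ctrl.capture(name): name is "scene" or "top" or "wrist"; returns a dict with "img" (384x512x3 uint8, red, green, blue), "fov_y" (degrees; the focal length in pixels is half the picture's height over the tangent of half this angle, whatever the lens; pixels are square), "cx", "cy" (the principal point, pixels), "rvec" (rotation vector, rad) and "tvec" (3), from world to camera coordinates, as OpenCV has them. Camera axes: x right, y down, z forward; pixel columns grow to the right and rows downward; lengths in mm; the calibration is good to about 2 mm. A picture is of the moment at which its call begins. There is no depth.
A pose or a line that the arm cannot do raises ctrl.PlanningError and nothing moves.
- ctrl.job_done(): hands the job in; it is judged then, once.
Trained networks look in a picture, given as the dict that the camera call returned (one of the last four; its "shot" number tells which), for a name from the list of things; names that differ only in an ending like _2 or _b are one class to them, and where a whole thing is asked for, a point or a joint stands for the part that bears it (a point fixed in the world has none). Each returns a list of dicts, best first, with "conf" (0 to 1); they miss things now and then, are a little off and sometimes report something else, mostly with a low value. They report only what shows in the picture. A call takes as long as a camera call. They do not tell look-alikes from the thing itself.
- ctrl.boxes_of(picture, target): "position" ([column, row] in pixels, amid what is visible of it).
The state is a dict: "time_s": time; "q": joint angles; "joint_vel": joint speeds; "joint_torque": joint torques, N m; "ee_pos": TCP position; "orientation": TCP orientation; "force": force on the tool from outside, world axes, zero at the start; "torque": the same for the moment, N m; "width": finger opening in mm; "gripper_force": force on a finger pad.
Only numpy, scipy, OpenCV 4.12 (cv2) and the standard library are available. Lean on these libraries where they do the work, as an engineer would, in place of code of your own. Each camera call takes 0.05 s, during which the arm holds its last target. There are 200 camera calls.

TASK

Stand the wooden scraper block in the head of the clip board's channel and sweep all plastic offcuts along the bed off its far end into the tray, then put the block back upright on its cork mat. Press every tube lying on the bench down past the sprung jaws of a clip of its own, so that it sits fully home across the channel, centred, with the jaws closed over it; leave the stethoscope head and the glue pot where they are.

Things in the scene. Friction and masses are not known exactly. Their poses are not given: they have to be found in the camera images.
- board: Fixed plywood clip board, 140 (its x) by 270 mm (its y), origin on the bench under the centre of the bed. Bed surface 30 mm above the bench: a straight channel along y, 92 mm wide between two fences 14 mm high, open at both ends; at -y it drops into a tray. Three clips bridge the channel, each of two grey forks standing 54 mm either side of its middle (16 mm thick), top 60 mm above the bed.
- clip0 (a point): Clip nearest the +y end: where the middle of a seated tube's axis lies, 34 mm above the bed over the channel's middle; axes as the board's, tube along x. Each fork has a slot 15 mm wide, open upward, with a fixed wall on its -y side and a black sprung jaw leaning over it from +y. Clips are 68 mm apart.
- clip1 (a point): Middle clip, as clip0. A tube pushed straight down meets the jaws about 16 mm above its seat and wedges both aside (about 3 to 12 N down in all, up to 12 N sideways towards the fixed walls); over the last 8 mm they snap back over it. A seated tube cannot be lifted out.
- clip2 (a point): Clip nearest the tray, as clip0.
- bed_head (a point): On the bed surface in the channel's middle, 30 mm in from the bed's +y edge: clear of clips and offcuts, where the scraper block can be set in. Axes as the board's; the bed's -y edge, where it drops off into the tray, lies 240 mm further along -y.
- tray (a point): Centre of the tray's inner floor (132 mm along x, 71 mm along y), 26 mm below the bed surface; outer walls 4 mm thick and 40 mm high above the bench. Axes as the board's.
- mat: Fixed cork mat 130 mm (its x) by 90 mm (its y), 3 mm thick; origin at the centre of its underside, on the bench.
- scraper: Loose scraper block of pale wood on a steel sole: sole 82 mm (its x) by 46 mm (its y) by 12 mm thick, wood on top 80 by 44 mm, 48 mm high in all, 0.17 to 0.33 kg; origin at the centre of its underside, z up. It fits the board's channel with its x across (5 mm clearance each side). Starts on the mat.
- jaw0n (a joint): Jaw of clip0 in the fork on the board's -x side: angle in rad, 0 = closed, grows as it is pushed open (about 0.12 lets a tube pass), sprung shut.
- jaw0f (a joint): Jaw of clip0 in the fork on the board's +x side: angle in rad, 0 = closed, grows as it is pushed open (about 0.12 lets a tube pass), sprung shut.
- jaw1n (a joint): Jaw of clip1 in the fork on the board's -x side: angle in rad, 0 = closed, grows as it is pushed open (about 0.12 lets a tube pass), sprung shut.
- jaw1f (a joint): Jaw of clip1 in the fork on the board's +x side: angle in rad, 0 = closed, grows as it is pushed open (about 0.12 lets a tube pass), sprung shut.
- jaw2n (a joint): Jaw of clip2 in the fork on the board's -x side: angle in rad, 0 = closed, grows as it is pushed open (about 0.12 lets a tube pass), sprung shut.
- jaw2f (a joint): Jaw of clip2 in the fork on the board's +x side: angle in rad, 0 = closed, grows as it is pushed open (about 0.12 lets a tube pass), sprung shut.
- tube0: Loose rigid plastic tube, 140 mm long, 12 mm in diameter, with a square sleeve (18 by 18 mm, 44 mm long) round its middle on which it lies; about 40 g. Origin at mid-length on its axis (9 mm above the bench as it lies); x along the tube. Alike; may be absent (None from the start).
- tube1: Loose rigid plastic tube, 140 mm long, 12 mm in diameter, with a square sleeve (18 by 18 mm, 44 mm long) round its middle on which it lies; about 40 g. Origin at mid-length on its axis (9 mm above the bench as it lies); x along the tube. Alike; may be absent (None from the start).
- tube2: Loose rigid plastic tube, 140 mm long, 12 mm in diameter, with a square sleeve (18 by 18 mm, 44 mm long) round its middle on which it lies; about 40 g. Origin at mid-length on its axis (9 mm above the bench as it lies); x along the tube. Alike; may be absent (None from the start).
- offcut0: Loose plastic offcut, 18 by 14 by 11 mm, origin at its centre, starting on the bed of the board between the clips. May be absent (None from the start).
- offcut1: Loose plastic offcut, 18 by 14 by 11 mm, origin at its centre, starting on the bed of the board between the clips. May be absent (None from the start).
- offcut2: Loose plastic offcut, 18 by 14 by 11 mm, origin at its centre, starting on the bed of the board between the clips. May be absent (None from the start).
- offcut3: Loose plastic offcut, 18 by 14 by 11 mm, origin at its centre, starting on the bed of the board between the clips. May be absent (None from the start).
- offcut4: Loose plastic offcut, 18 by 14 by 11 mm, origin at its centre, starting on the bed of the board between the clips. May be absent (None from the start).
- head0: Bystander: round plastic stethoscope head, 48 mm in diameter, 26 mm high, origin under its centre.
- gluepot: Bystander: closed jar, 44 mm in diameter, 55 mm high, origin under its centre.
Mind the look-alikes: they are no part of the job. What is shaped like the tube0 but black or turquoise is not meant.

How it is judged:
By the outcome, as a careful person would: the job done as asked, in the order asked, and still so for the second after the job is handed in, with the robot touching nothing.
Of tube0, tube1, tube2 only 2 to 3 are there at a start; the rules pass over those that are not, and their reading is None.
Of offcut0, offcut1, offcut2, offcut3, offcut4 only 3 to 5 are there at a start; the rules pass over those that are not, and their reading is None.
At some moment in a run one of scraper may be knocked a few centimetres aside while the robot is not near it.
Once in a run the grip may slacken for a moment while it holds something.
It also fails if it takes over 210 s, if anything falls off the work surface, if the arm or the gripper's body presses on something with over 40 N, if the wrist force passes 120 N, or if a joint passes its speed limit or range.

## Working session

There is one attempt and no reset: what is moved stays moved. The work goes in short steps, each a Python script; the robot and the scene stay as the last script left them, time stands still between calls to the robot, and variables do not carry over. Pictures are saved under pics/ and viewed, at most 14 in all, crops included, and the job is handed in when it is done.

```bash
mkdir -p pics; ls; cat > h.py <<'E'
import numpy as np, cv2
from workcell import ctrl
def snap(cam,name=None):
    p=ctrl.capture(cam)
    if name: cv2.imwrite(f'pics/{name}.png',cv2.cvtColor(p['img'],cv2.COLOR_RGB2BGR))
    return p
def K(p):
    f=p['img'].shape[0]/2/np.tan(np.radians(p['fov_y'])/2)
    return np.array([[f,0,p['cx']],[0,f,p['cy']],[0,0,1.]])
def unproj(p,uv,z):
    R=cv2.Rodrigues(np.array(p['rvec'],float))[0];t=np.array(p['tvec'],float).ravel()
    d=R.T@np.linalg.inv(K(p))@np.array([uv[0],uv[1],1.]);c=-R.T@t
    return c+d*(z-c[2])/d[2]
def proj(p,X):
    return cv2.projectPoints(np.array(X,float).reshape(-1,1,3),np.array(p['rvec'],float),np.array(p['tvec'],float),K(p),None)[0].reshape(-1,2)
def down(yaw):  # tool y axis (closing line) at angle yaw in world xy
    y=np.array([np.cos(yaw),np.sin(yaw),0]);z=np.array([0,0,-1.]);x=np.cross(y,z)
    return np.column_stack([x,y,z])
E
python3 - <<'E'
from h import *
for c in ['top','scene']:
    p=snap(c,c+'0'); print(c,p['fov_y'],p['cx'],p['cy'],np.round(p['rvec'],3),np.round(p['tvec'],1))
    for n,z in dict(board=30,clip0=64,bed_head=30,tray=4,mat=3,scraper=48,tube0=9,offcut0=36,head0=26,gluepot=55).items():
        for d in ctrl.boxes_of(p,n): print(n,np.round(d['position']),round(d['conf'],2),np.round(unproj(p,d['position'],z)))
print(ctrl.get_state()['orientation'])
E
```

```text
pics
top 50.416632766784666 258.54725727034565 188.9336243644621 [ 2.142 -2.183  0.176] [ 110.   604.1 1109.6]
board [348. 202.] 0.8 [ 565. -155.   30.]
clip0 [349. 198.] 0.57 [ 574. -151.   64.]
bed_head [352. 197.] 0.92 [ 579. -167.   30.]
tray [349. 197.] 0.9 [ 584. -165.    4.]
mat [228. 193.] 0.75 [602. 186.   3.]
scraper [237. 192.] 0.78 [596. 159.  48.]
scraper [349. 202.] 0.16 [ 564. -155.   48.]
tube0 [170. 220.] 0.82 [525. 352.   9.]
tube0 [113. 249.] 0.61 [448. 512.   9.]
tube0 [142. 182.] 0.59 [636. 434.   9.]
head0 [321. 140.] 0.69 [748. -86.  26.]
gluepot [250. 129.] 0.6 [776. 121.  55.]
gluepot [349. 197.] 0.47 [ 576. -153.   55.]
scene 57.60004655358502 252.35821852851853 192.9719349025951 [ 2.049  0.836 -0.427] [-531.8 -153.5 1330.7]
board [154. 252.] 0.9 [ 600. -199.   30.]
board [252. 193.] 0.57 [593. 152.  30.]
clip0 [152. 249.] 0.86 [ 620. -212.   64.]
bed_head [154. 252.] 0.65 [ 600. -199.   30.]
tray [153. 251.] 0.84 [ 570. -187.    4.]
tray [183. 230.] 0.27 [558. -83.   4.]
mat [266. 204.] 0.83 [640. 167.   3.]
scraper [250. 193.] 0.6 [605. 129.  48.]
tube0 [252. 160.] 0.65 [427. 319.   9.]
tube0 [274. 169.] 0.57 [525. 333.   9.]
offcut0 [169. 234.] 0.62 [ 576. -139.   36.]
head0 [229. 274.] 0.55 [ 779. -117.   26.]
gluepot [290. 227.] 0.62 [796.  84.  55.]
[[ 9.59420672e-01  2.81978676e-01  9.53096665e-06]
 [ 2.81978676e-01 -9.59420671e-01  5.09714957e-05]
 [ 2.35170813e-05 -4.62155773e-05 -9.99999999e-01]]
```

```bash
python3 - <<'E'
import cv2
for n in ['top0','scene0']:
    i=cv2.imread(f'pics/{n}.png'); cv2.imwrite(f'pics/{n}b.png',cv2.resize(i,(800,600),interpolation=cv2.INTER_CUBIC))
E
```

```text
(no output)
```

View pics/top0b.png

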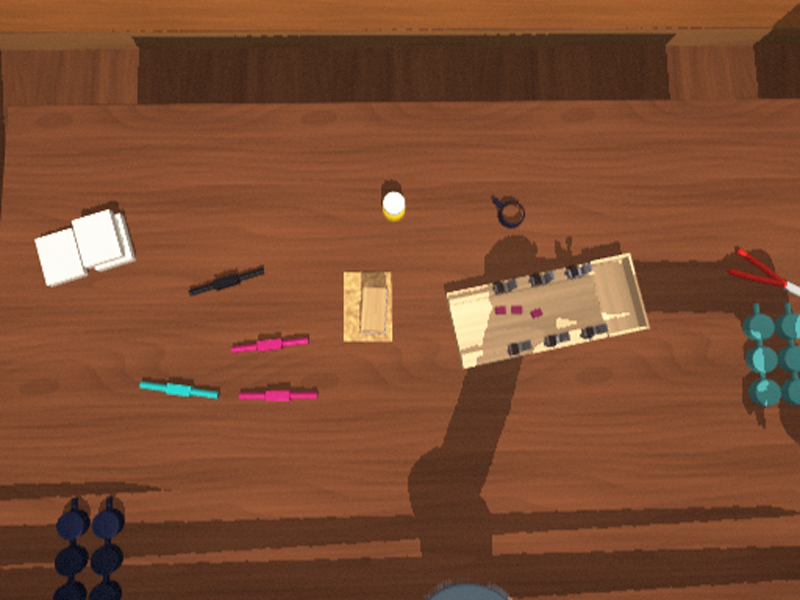

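View pics/scene0b.png

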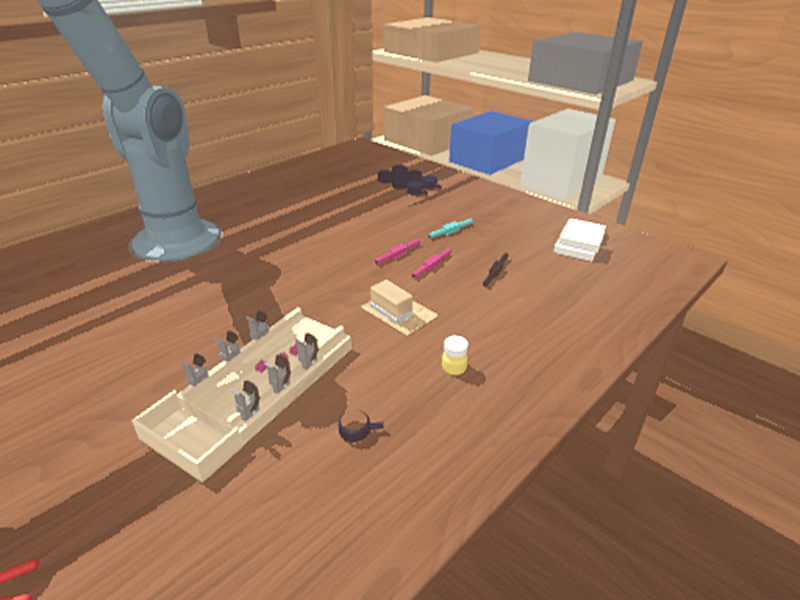

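```bash
python3 - <<'E'
from h import *
import math
for n,(x,y,z) in dict(wb=(570,-140,330),ws=(600,165,300)).items():
    ctrl.move_ptp([x,y,z],down(math.radians(-78)))
    p=snap('wrist',n)
    R=cv2.Rodrigues(np.array(p['rvec']))[0];print(n,p['fov_y'],'cam',np.round(-R.T@np.array(p['tvec']).ravel()),'axis',np.round(R[2],2))
    np.savez(f'pics/{n}',**{k:p[k] for k in('img','fov_y','cx','cy','rvec','tvec')})
    i=cv2.imread(f'pics/{n}.png'); cv2.imwrite(f'pics/{n}b.png',cv2.resize(i,(800,600),interpolation=cv2.INTER_CUBIC))
    for t in ['clip0','scraper','mat','offcut0','tray']: print(t,[(np.round(d['position']),round(d['conf'],2)) for d in ctrl.boxes_of(p,t)])
print(ctrl.get_state()['time_s'],ctrl.get_state()['q'])
E
```

```text
wb 68.1768678787101 cam [ 651. -126.  510.] axis [-0.31 -0.07 -0.95]
clip0 [(array([266., 139.]), 0.88)]
scraper [(array([75., 96.]), 0.69)]
mat [(array([85., 64.]), 0.84)]
offcut0 [(array([212., 134.]), 0.45), (array([252., 145.]), 0.42), (array([267., 141.]), 0.25)]
tray []
ws 68.1768678787101 cam [683. 179. 480.] axis [-0.31 -0.07 -0.95]
clip0 [(array([422., 196.]), 0.72)]
scraper []
mat [(array([478., 246.]), 0.65), (array([426., 198.]), 0.48)]
offcut0 [(array([145., 216.]), 0.68), (array([410., 194.]), 0.62), (array([385., 192.]), 0.47), (array([425., 202.]), 0.42)]
tray [(array([423., 197.]), 0.8), (array([411., 195.]), 0.62)]
5.1417 [ 0.11418665  0.31166076 -0.56134268  1.5092645   0.16784844  1.36882124
 -1.8228937 ]
```

View pics/wbb.png

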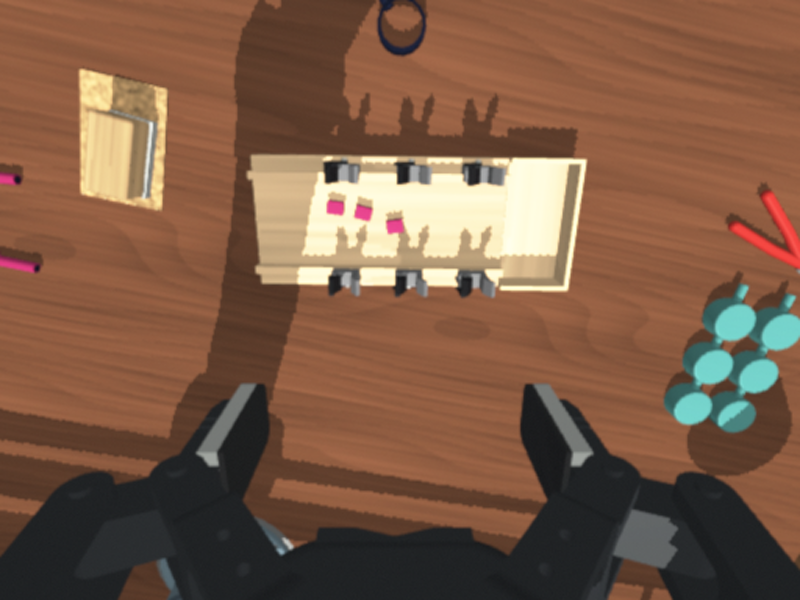

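View pics/wsb.png

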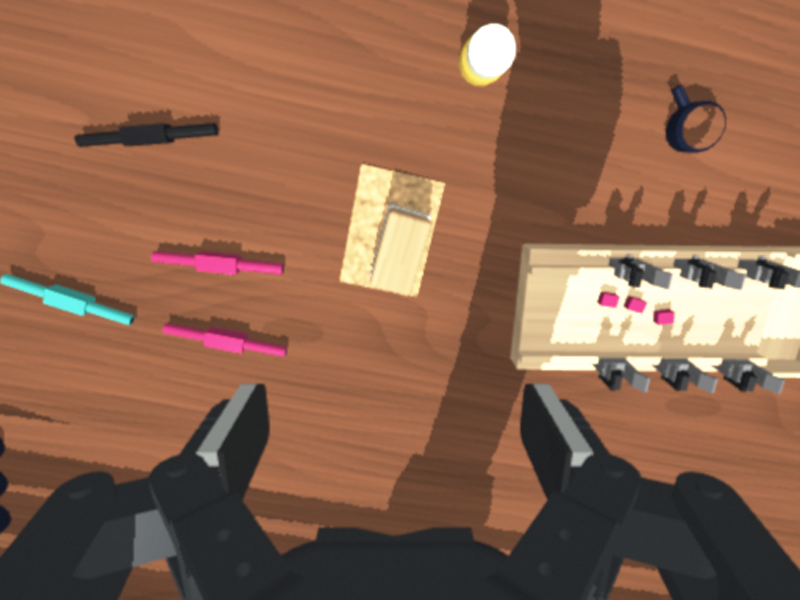

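```bash
cat >> h.py <<'E'
from scipy.optimize import least_squares
def load(n): return dict(np.load(f'pics/{n}.npz'))
def T(s,P):
    P=np.array(P,float);c,q=np.cos(s[2]),np.sin(s[2])
    return np.column_stack([s[0]+c*P[:,0]-q*P[:,1],s[1]+q*P[:,0]+c*P[:,1],P[:,2]])
def fit(obs,s0):  # obs: list of (pic, model pts, px)
    f=lambda s:np.concatenate([(proj(p,T(s,M))-np.array(px)).ravel() for p,M,px in obs])
    r=least_squares(f,s0,x_scale=[1,1,.01],loss='soft_l1'); return r.x,np.round(f(r.x).reshape(-1,2),1)
def overlay(p,items,fn,box,sc):
    u0,v0,u1,v1=box
    im=cv2.cvtColor(p['img'],cv2.COLOR_RGB2BGR)[v0:v1,u0:u1]
    im=cv2.resize(im,None,fx=sc,fy=sc,interpolation=cv2.INTER_CUBIC)
    for s,L,col in items:
        q=((proj(p,T(s,L))-[u0,v0]+.5)*sc).astype(int)
        cv2.polylines(im,[q.reshape(-1,1,2)],True,col,1)
    cv2.imwrite(f'pics/{fn}.png',im); return im
def rect(x0,x1,y0,y1,z): return [(x0,y0,z),(x1,y0,z),(x1,y1,z),(x0,y1,z)]
E
python3 - <<'E'
from h import *
wb,ws=load('wb'),load('ws'); k=1/1.5625
S=lambda a:np.array(a)*k-.2
b,r=fit([(wb,[(70,135,44),(-70,135,44),(70,-210,40),(-70,-210,40)],S([(251,156),(262,284),(586,159),(569,291)])),
  (ws,[(70,135,44),(-70,135,44)],S([(526,244),(513,368)]))],[575,-150,.21]); print('board',b,r)
s,r=fit([(ws,rect(-40,40,-22,22,48),S([(372,287),(388,207),(430,219),(418,296)])[[3,2,1,0]])],[600,165,0]);print('scr',s,r)
m,r=fit([(ws,rect(-65,65,-45,45,3),S([(340,282),(361,164),(445,183),(416,297)])[[3,2,1,0]])],[600,180,0]);print('mat',m,r)
G=(0,200,0);B=(255,0,0);R=(0,0,255)
L=[(b,rect(-70,70,-135,135,44),G),(b,rect(-46,46,-135,135,30),B),(b,rect(-66,66,-206,-135,4),R),(b,rect(-70,70,-210,-135,40),G)]
L+=[(b,rect(-62,62,y,y,90),R) for y in(68,0,-68)]
a=overlay(wb,L,'ovb',(150,85,390,200),3.3)
c=overlay(ws,[(s,rect(-40,40,-22,22,48),G),(s,rect(-41,41,-23,23,0),B),(m,rect(-65,65,-45,45,3),R)],'ovs',(210,98,300,200),2.1)
o=np.zeros((a.shape[0]+c.shape[0],800,3),np.uint8);o[:a.shape[0],:a.shape[1]]=a[:,:800];o[a.shape[0]:,:c.shape[1]]=c
cv2.imwrite('pics/ov1.png',o);print(o.shape)
np.savez('pose',b=b,s=s,m=m)
E
```

```text
board [ 5.73118886e+02 -1.25941921e+02  1.81299547e-01] [[-4.1 -4. ]
 [-4.4  0. ]
 [ 1.1 -0. ]
 [-1.4 -0.3]
 [ 6.2  2.7]
 [ 4.2  3.1]]
scr [5.85675278e+02 1.50082195e+02 1.29844185e-02] [[-2.  -0.7]
 [ 1.2 -0.5]
 [-0.4  1.6]
 [ 0.5  0.1]]
mat [ 5.94157292e+02  1.63684598e+02 -6.46271975e-03] [[ 0.7  0.5]
 [ 0.2 -0.1]
 [-0.2 -0.1]
 [-0.7 -0.1]]
(594, 800, 3)
```

View pics/ov1.png

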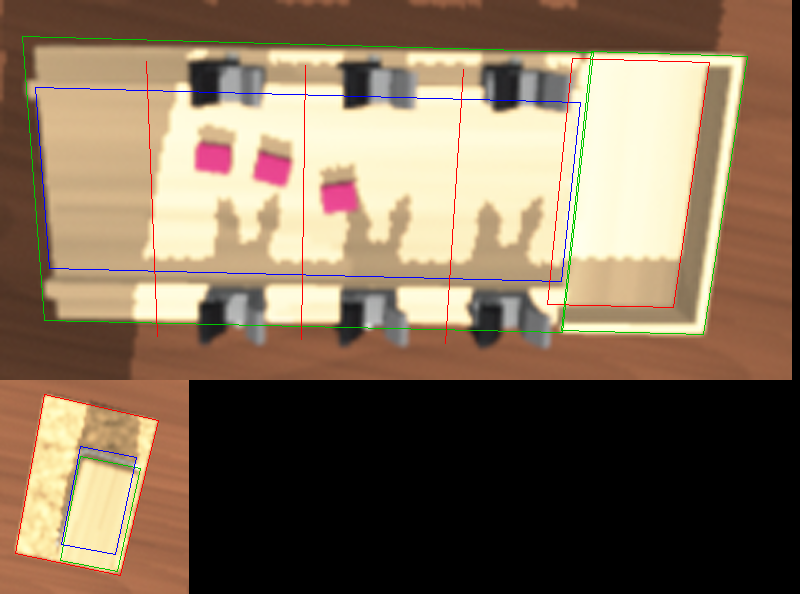

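```bash
python3 - <<'E'
from h import *
wb,ws=load('wb'),load('ws'); k=1/1.5625
S=lambda a:np.array(a)*k-.2
C=lambda a:np.array(a)/3.3+[150,85]-.5
def pj(p,X,d):
    return cv2.projectPoints(np.array(X,float),np.array(p['rvec'],float),np.array(p['tvec'],float),K(p),np.array([d[0],d[1],0,0,0]))[0].reshape(-1,2)
MM=rect(-65,65,-45,45,3)
def f(v,full=False):
    b,m,d,fe,te=v[:3],v[3:6],v[6:8],v[8],v[9]
    r=[pj(wb,T(b,[(70,fe,44),(-70,fe,44),(70,-te,40),(-70,-te,40)]),d)-C([(34,45),(50,318),(746,57),(704,333)]),
       pj(ws,T(b,[(70,fe,44),(-70,fe,44)]),d)-S([(526,244),(513,368)]),
       pj(wb,T(m,MM),d)-S([(162,210),(167,88),(80,68),(80,197)])[[3,0,1,2]],
       pj(ws,T(m,MM),d)-S([(416,297),(445,183),(361,164),(340,282)])[[3,0,1,2]]]
    return np.vstack(r)
MM=[(-65,45,3),(-65,-45,3),(65,-45,3),(65,45,3)]
for fixed in (0,1):
    g=lambda v:np.concatenate([f(v).ravel(),[(v[8]-133)/3,(v[9]-210)/2],(v[6:8]*1e4 if fixed else v[7:8]*20)])
    r=least_squares(g,[575,-130,.2,600,165,0,0,0,133,210],x_scale=[1,1,.01,1,1,.01,.01,.01,1,1])
    print(np.round(r.x,3),r.cost);print(np.round(f(r.x),1).tolist())
E
```

```text
[ 5.74366e+02 -1.25383e+02  1.81000e-01  5.95045e+02  1.64771e+02
 -4.00000e-03 -7.00000e-02  7.60000e-02  1.36846e+02  2.11709e+02] 37.68334670212832
[[-3.8, -2.3], [-2.3, 0.0], [-0.4, 0.1], [-0.4, -0.3], [4.3, 2.1], [2.5, 2.1], [1.7, -1.4], [0.6, 0.9], [1.0, 1.3], [-1.0, 0.2], [-1.1, -0.6], [0.3, -0.1], [-0.6, -0.5], [-0.7, -0.3]]
[ 5.73244e+02 -1.24308e+02  1.80000e-01  5.93961e+02  1.62679e+02
 -3.00000e-03 -0.00000e+00 -0.00000e+00  1.35408e+02  2.11070e+02] 48.00627692100872
[[-4.7, -3.0], [-2.8, 0.4], [0.1, -0.4], [-0.6, 0.2], [5.0, 2.3], [3.0, 2.8], [-0.1, -1.5], [-0.4, 0.9], [-0.2, 0.1], [-1.4, 0.0], [0.0, 0.3], [1.3, 0.7], [0.6, -0.0], [0.2, 0.2]]
```

```bash
python3 - <<'E'
from h import *
import math
b0=[573,-127,.2]
def P(l): return T(b0,[l])[0]
out=[]
for n,l in dict(c0=(-75,95),c2=(-75,-110)).items():
    x=P((l[0],l[1],0)); ctrl.move_ptp([x[0],x[1],270],down(b0[2]-math.pi/2))
    p=snap('wrist',n); np.savez(f'pics/{n}',**{k:p[k] for k in('img','fov_y','cx','cy','rvec','tvec')})
    out.append(cv2.resize(cv2.cvtColor(p['img'],cv2.COLOR_RGB2BGR)[20:240],(800,344),interpolation=cv2.INTER_CUBIC))
cv2.imwrite('pics/c.png',cv2.resize(np.vstack(out),(698,600)))
cv2.imwrite('pics/c.png',np.vstack(out)[:600])
E
```

```text
(no output)
```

View pics/c.png

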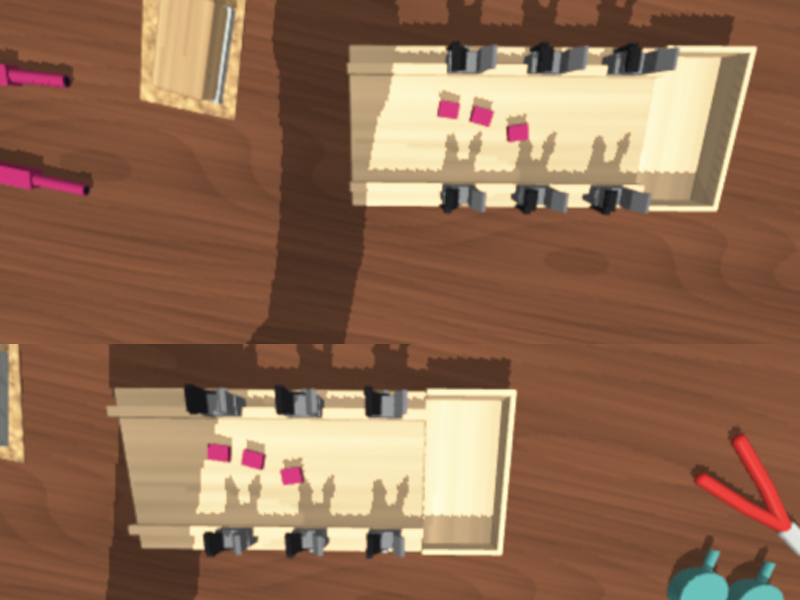

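```bash
python3 - <<'E'
from h import *
ps=[load(n) for n in('wb','c0','c2')]
k=1/1.5625
px=[np.array([(34,45),(50,318),(746,57),(704,333)])/3.3+[150,85]-.5,
 np.array([(349,46),(352,205),(756,46),(718,211)])*k+[0,20]-.2,
 (np.array([(116,390),(141,549),(516,391),(502,554)])-[0,344])*k+[0,20]-.2]
def f(v):
    return np.vstack([proj(p,T(v[:3],[(70,135,30),(-70,135,30),(70,-v[3],40),(-70,-v[3],40)]))-q for p,q in zip(ps,px)])
r=least_squares(lambda v:np.append(f(v).ravel(),(v[3]-210)/2),[573,-127,.2,210]);b=r.x[:3];print(r.x,np.round(f(r.x),1).tolist())
G=(0,200,0);B=(255,0,0);R=(0,0,255)
te=r.x[3]
L=[(b,rect(-70,70,-135,135,30),G),(b,rect(-46,46,-135,135,44),B),(b,rect(-46,46,-135,135,30),B),(b,rect(-70,70,-te,-135,40),G)]
L+=[(b,[(x,y-7.5,90),(x,y+7.5,90)],R) for y in(68,0,-68) for x in(-62,-46,46,62)]
a=overlay(ps[1],L,'o1',(210,35,512,170),2.6);c=overlay(ps[2],L,'o2',(60,35,362,170),2.2)
o=np.zeros((600,800,3),np.uint8);n=a.shape[0];o[:n,:a.shape[1]]=a;o[n:n+c.shape[0],:c.shape[1]]=c[:600-n]
cv2.imwrite('pics/ov2.png',o)
z=dict(np.load('pose.npz'));z['b']=b;np.savez('pose',**z)
E
```

```text
[ 5.69986282e+02 -1.27849713e+02  1.94582519e-01  2.08411342e+02] [[-0.2, 0.8], [2.3, 1.2], [-0.5, 0.2], [0.0, 0.7], [0.2, -0.8], [0.5, 0.9], [1.2, 0.3], [-0.3, 0.2], [-2.5, -1.7], [-0.3, 0.2], [0.2, -0.9], [-0.2, 0.6]]
```

View pics/ov2.png

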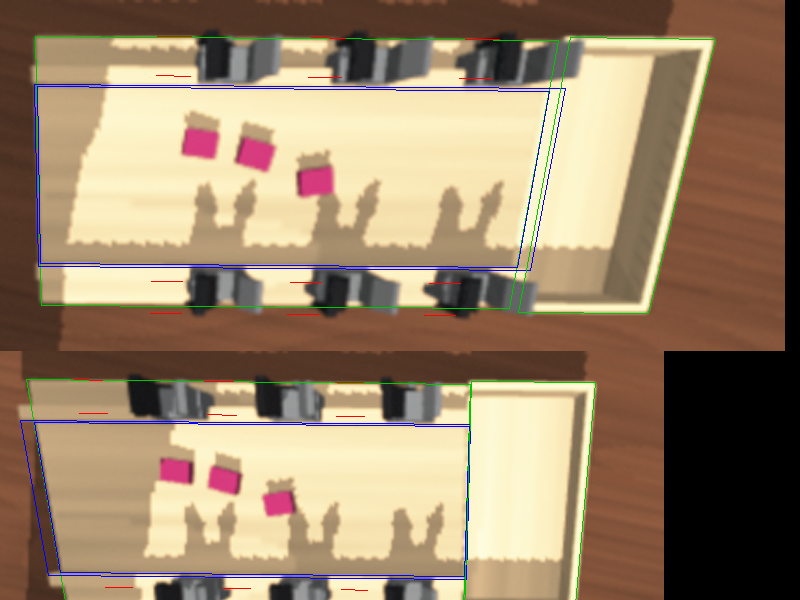

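```bash
python3 - <<'E'
from h import *
import math
ctrl.move_ptp([515,150,230],down(-math.pi/2))
p=snap('wrist'); np.savez('pics/s1',**{k:p[k] for k in('img','fov_y','cx','cy','rvec','tvec')})
c=proj(p,[[590,155,45]])[0];print(c)
u,v=[int(max(0,a)) for a in c-[70,52]]
print(u,v);overlay(p,[],'s1',(u,v,u+140,v+105),5.7)
E
```

```text
[245.87258844 101.64994502]
175 49
```

View pics/s1.png

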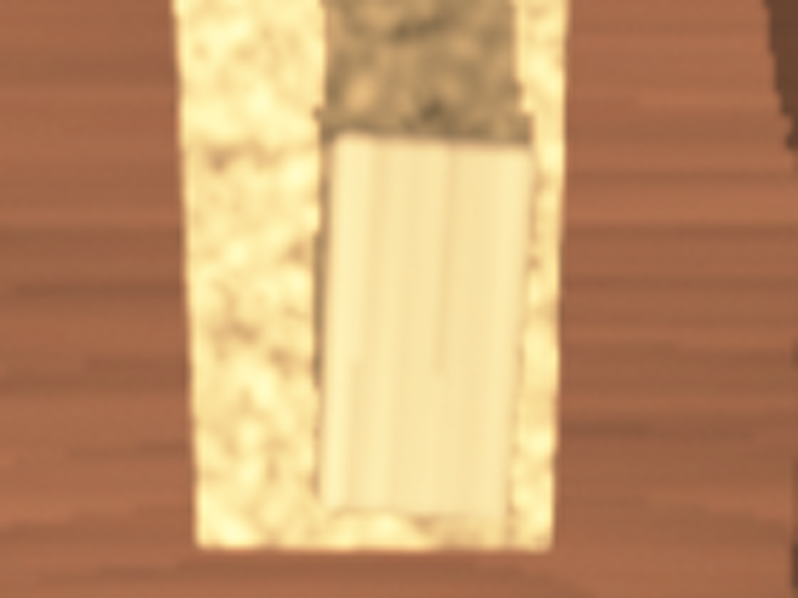

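```bash
python3 - <<'E'
from h import *
import math
z=dict(np.load('pose.npz'));b=z['b'];p=load('s1')
px=np.array([(332,134),(530,148),(507,515),(320,507)])/5.7+[175,49]-.5
s,r=fit([(p,[(40,22,51),(40,-22,51),(-40,-22,51),(-40,22,51)],px)],[590,155,0]);print('scr',s,r.tolist())
q=np.array([(197,548),(552,550)])/5.7+[175,49]-.5
print('mat near corners',[unproj(p,a,3) for a in q],'model',T(z['m'],[(-65,45,3),(-65,-45,3)]))
z['s']=s;np.savez('pose',**z)
O=down(s[2]-math.pi/2)
ctrl.move_ptp([s[0],s[1],110],O)
ctrl.move_straight([s[0],s[1],14],rate=80,force_limit=10)
print(ctrl.get_state()['ee_pos'])
ctrl.gripper_to(30,70); st=ctrl.get_state();print(st['width'],st['gripper_force'])
ctrl.move_straight([s[0],s[1],140],rate=100)
st=ctrl.get_state();print(st['width'],st['gripper_force'],st['force'],st['time_s'])
h=T(b,[(0,105,0)])[0];O=down(b[2]-math.pi/2)
ctrl.move_ptp([h[0],h[1],140],O)
p=snap('wrist');np.savez('pics/h1',**{k:p[k] for k in('img','fov_y','cx','cy','rvec','tvec')})
st=ctrl.get_state();print(st['width'],st['ee_pos'])
G=(0,200,0);B=(255,0,0)
overlay(p,[(b,rect(-46,46,-135,135,44),B),(b,rect(-70,70,-135,135,30),G)],'h1',(0,0,512,384),1.5)
E
```

```text
scr [ 5.83318571e+02  1.51622260e+02 -6.04084536e-02] [[-1.0, -1.1], [1.7, -1.2], [0.8, 2.6], [-1.2, 2.0]]
mat near corners [array([530.03337667, 209.27438184,   3.        ]), array([529.37126487, 119.73554955,   3.        ])] model [[529.44947016 209.10373231   3.        ]
 [528.86782943 119.10561181   3.        ]]
[584.0249728  151.89752241  14.72872941]
30.199795571097482 0.0
30.12898174076075 0.0 [-0.50054227  0.17241771 -0.40638633] 12.5333
30.208108437021647 [550.10997698 -22.07248104 140.11929578]
```

View pics/h1.png

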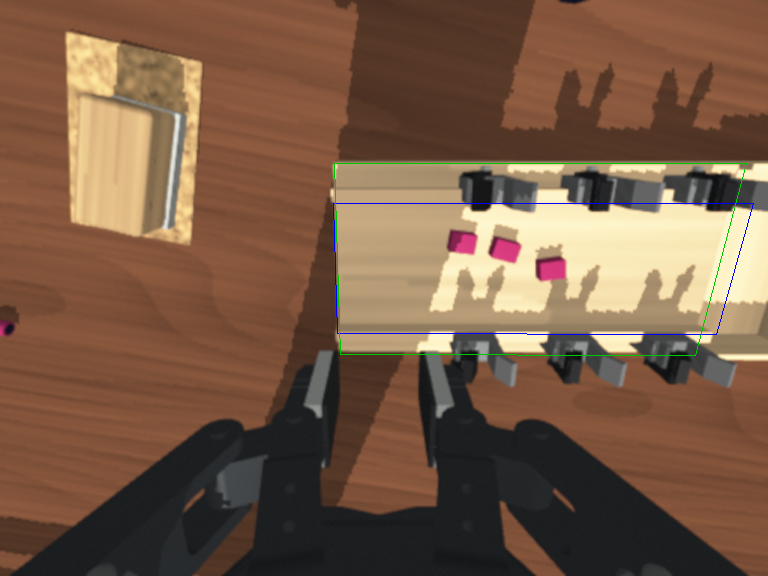

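```bash
python3 - <<'E'
from h import *
z=dict(np.load('pose.npz'));p=load('h1');s1=load('s1')
px=np.array([(78,95),(157,108),(146,236),(72,222)])/1.5-.2
for Z in (51,45,35,25):
  s,r=fit([(p,[(40,22,Z),(40,-22,Z),(-40,-22,Z),(-40,22,Z)],px)],[590,155,0]);print(Z,s,r.tolist())
print([np.round(unproj(p,np.array(a)/1.5-.2,3),1) for a in [(66,31),(202,62),(190,244),(71,221)]], T(z['m'],rect(-65,65,-45,45,3)).round(1))
print([np.round(unproj(p,np.array(a)/1.5-.2,15),1) for a in [(184,112),(172,229)]])
px=np.array([(332,134),(530,148),(507,515),(320,507)])/5.7+[175,49]-.5
for Z in (51,45,35,25):
  s,r=fit([(s1,[(40,22,Z),(40,-22,Z),(-40,-22,Z),(-40,22,Z)],px)],[590,155,0]);print(Z,s,r.tolist())
ctrl.gripper_to(85)
ctrl.move_ptp([515,150,230],down(-np.pi/2))
p=snap('wrist'); np.savez('pics/s2',**{k:p[k] for k in('img','fov_y','cx','cy','rvec','tvec')})
overlay(p,[],'s2',(175,49,315,154),5.7)
E
```

```text
51 [ 5.85293236e+02  1.47571369e+02 -5.22438765e-02] [[0.3, -4.5], [-1.0, 0.3], [-0.5, 1.7], [2.2, -0.1]]
45 [ 5.84138384e+02  1.50987109e+02 -3.90843854e-02] [[0.3, -2.9], [-2.2, 0.9], [-0.3, 0.7], [3.3, -0.3]]
35 [ 5.81884569e+02  1.56821857e+02 -2.44579463e-02] [[0.5, -0.2], [-3.8, 2.4], [-0.5, -0.5], [4.7, -0.5]]
25 [ 5.81068332e+02  1.62665982e+02 -1.05743517e-02] [[0.7, 0.7], [-5.3, 2.2], [-0.6, -3.0], [5.9, -2.2]]
[array([658.9, 205.9,   3. ]), array([657.9, 117.4,   3. ]), array([531. , 118.4,   3. ]), array([531.4, 206.8,   3. ])] [[528.9 119.1   3. ]
 [658.9 118.3   3. ]
 [659.4 208.3   3. ]
 [529.4 209.1   3. ]]
[array([624.5, 122.5,  15. ]), array([543.4, 127. ,  15. ])]
51 [ 5.83318571e+02  1.51622260e+02 -6.04084536e-02] [[-1.0, -1.1], [1.7, -1.2], [0.8, 2.6], [-1.2, 2.0]]
45 [ 5.83462731e+02  1.51718612e+02 -5.78895052e-02] [[-0.9, -0.8], [1.3, -1.0], [0.6, 1.7], [-0.9, 1.2]]
35 [ 5.83387044e+02  1.51859818e+02 -5.57050898e-02] [[-0.5, -0.1], [0.6, -0.5], [0.3, 0.6], [-0.3, 0.1]]
25 [ 5.83141976e+02  1.51975252e+02 -5.54252164e-02] [[-0.1, 0.7], [0.1, 0.3], [-0.1, -0.4], [0.1, -0.7]]
```

View pics/s2.png

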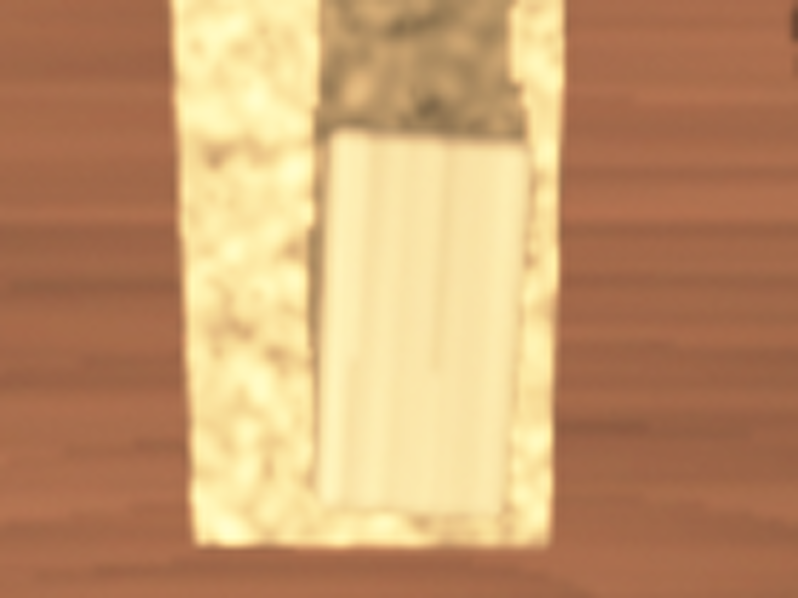

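```bash
python3 - <<'E'
from h import *
p=load('h1');print('tcp h1 x1.5',proj(p,[[550.1,-22.1,140.1],[550.1,-22.1,159]])*1.5)
p=snap('top');z=dict(np.load('pose.npz'))
for k,L in dict(m=rect(-65,65,-45,45,3),s=rect(-40,40,-22,22,51),b=rect(-70,70,-135,135,30)).items(): print(k,(proj(p,T(z[k],L))*1.5625).round().tolist())
s=z['s'];ctrl.move_ptp([583.4,151.7,90],down(-.057-np.pi/2))
p=snap('scene');print(proj(p,[[583.4,151.7,90],[583.4,151.7,51]])*1.0)
cv2.imwrite('pics/sc2.png',cv2.resize(cv2.cvtColor(p['img'],cv2.COLOR_RGB2BGR)[100:256,150:358],(800,600),interpolation=cv2.INTER_CUBIC))
E
```

```text
tcp h1 x1.5 [[373.42527097 329.50891706]
 [372.89077204 348.3701271 ]]
m [[393.0, 340.0], [392.0, 270.0], [344.0, 271.0], [344.0, 340.0]]
s [[386.0, 330.0], [388.0, 286.0], [363.0, 285.0], [361.0, 329.0]]
b [[609.0, 335.0], [590.0, 261.0], [448.0, 292.0], [465.0, 367.0]]
[[249.92986074 174.88003074]
 [249.89526234 185.8014631 ]]
```

View pics/sc2.png

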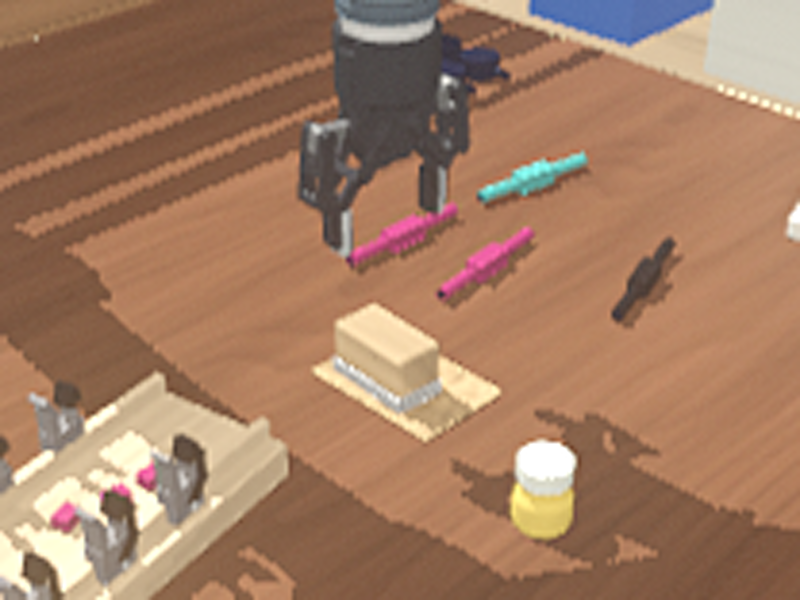

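```bash
python3 - <<'E'
from h import *
s=ctrl.get_state();print(s['ee_pos'],s['orientation'].round(3).tolist() if hasattr(s['orientation'],'round') else s['orientation'],s['width'],s['time_s'],ctrl.grip_point_offset)
p=snap('scene'); pics=[]
e=np.array(s['ee_pos']);print(proj(p,[e,e+[0,0,30]]))
im=cv2.cvtColor(p['img'],cv2.COLOR_RGB2BGR)[120:200,200:310]
w=snap('wrist');print(proj(w,[e,e+[0,0,13],e+[0,42,13],e+[0,-42,13]])*1.0)
a=cv2.resize(im,None,fx=3.7,fy=3.7,interpolation=cv2.INTER_CUBIC);c=cv2.resize(cv2.cvtColor(w['img'],cv2.COLOR_RGB2BGR)[:,:],(400,300),interpolation=cv2.INTER_AREA)
o=np.zeros((600,407,3),np.uint8);o[:a.shape[0]]=a[:,:407];o[300:,:400]=c;cv2.imwrite('pics/g.png',o)
E
```

```text
[584.2730258  151.9585707   91.52123148] [[0.998, -0.057, 0.002], [-0.057, -0.998, 0.001], [0.002, -0.001, -1.0]] 84.94847892125539 15.55 18.700000000000003
[[250.202281   174.52157554]
 [250.23455612 165.7783834 ]]
[[251.43595967 220.57902234]
 [251.36775895 228.9083988 ]
 [187.66529237 232.13692524]
 [315.61221038 225.65240385]]
```

View pics/g.png

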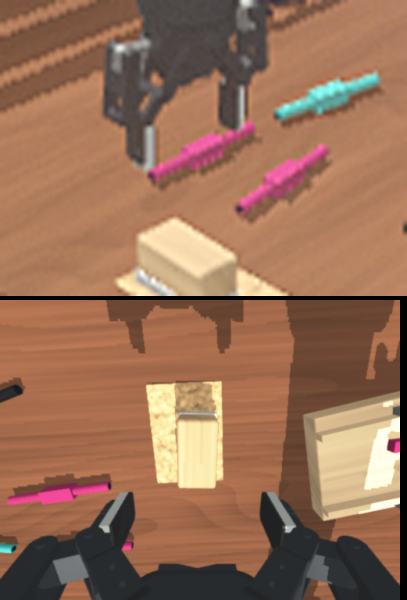

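```bash
python3 - <<'E'
from h import *
O=down(-np.pi/2)
e=np.array(ctrl.get_state()['ee_pos']);p=snap('wrist');print(proj(p,[e+[0,0,54],e+[0,42,54],e+[0,-42,54]]))
ctrl.gripper_to(0)
ctrl.move_ptp([480,50,80],O)
try:
    for zt in (5,-50):
        print(ctrl.move_straight([480,50,zt],rate=30,force_limit=4));s=ctrl.get_state();print(s['ee_pos'],s['force'],s['width'])
except ctrl.PlanningError as x: print(x)
ctrl.move_straight([480,50,80],rate=100);print(ctrl.get_state()['time_s'])
E
```

```text
[[250.37430931 264.48468355]
 [169.40494332 268.38978047]
 [332.21344112 260.53763843]]
False
[480.10962562  49.98625744   5.10191183] [ 0.40859426  0.31713949 -0.08898767] 0.17559690025146804
True
[479.88916077  49.98353263 -39.55051132] [-0.36954329  0.70871575  5.29463242] -0.018989736960263688
22.4417
```

```bash
cat >> h.py <<'E'
OFF=np.array([0,0,-39.3])   # the reported TCP lies 39 mm beyond the real finger tips
def ptp(P,yaw): ctrl.move_ptp(np.array(P,float)+OFF,down(yaw))
def lin(P,**k): return ctrl.move_straight(np.array(P,float)+OFF,**k)
def st():
    s=ctrl.get_state();print('tip',np.round(np.array(s['ee_pos'])-OFF,1),'F',np.round(s['force'],1),'w',round(s['width'],1),'g',round(float(np.max(s['gripper_force'])),1),'t',round(s['time_s'],1));return s
def keep(p,n): np.savez(f'pics/{n}',**{k:p[k] for k in('img','fov_y','cx','cy','rvec','tvec')})
E
python3 - <<'E'
from h import *
z=dict(np.load('pose.npz'));b=z['b']
s=[583.4,151.7,-.057];y=s[2]-np.pi/2
ctrl.gripper_to(85)
ptp([s[0],s[1],90],y)
lin([s[0],s[1],14],rate=80,force_limit=10);st()
ctrl.gripper_to(30,70);a=st()
if 40<a['width']<48:
    lin([s[0],s[1],150],rate=100);st()
    h=T(b,[(0,105,0)])[0];ptp([h[0],h[1],150],b[2]-np.pi/2);st()
    p=snap('wrist','h2');keep(p,'h2');print(proj(p,T(b,[(0,105,30)])))
E
```

```text
tip [584.  152.1  14.6] F [-0.   0.5  0.5] w 85.0 g 0.0 t 25.0
tip [584.2 152.1  14.7] F [-0.3  0.7  3. ] w 43.2 g 72.7 t 25.4
tip [582.6 151.4 149. ] F [ 0.8 -1.1 -2.2] w 43.5 g 72.2 t 26.9
tip [549.6 -24.4 149.8] F [-0.2  0.  -2. ] w 43.2 g 72.2 t 27.7
[[251.56177416 185.01231036]]
```

```bash
python3 - <<'E'
from h import *
z=dict(np.load('pose.npz'));b=z['b']
h=T(b,[(0,105,0),(0,-124,0)])
lin([h[0][0],h[0][1],60],rate=80,force_limit=10);print(lin([h[0][0],h[0][1],36],rate=25,force_limit=5));a=st()
zc=a['ee_pos'][2]-OFF[2]
if zc<47:
    lin([h[0][0],h[0][1],zc+.3],rate=20)
    print(lin([h[1][0],h[1][1],zc+.3],rate=70,force_limit=30));st()
    ctrl.pause(.4)
    p=snap('top','t2');pk=lambda p:((p['img'][...,0]>150)&(p['img'][...,1]<90)&(p['img'][...,2]>80)).astype(np.uint8)
    n,_,sta,c=cv2.connectedComponentsWithStats(pk(p))
    for i in range(1,n): 
        if sta[i,4]>5: w=unproj(p,c[i],15);print(sta[i,4],w.round(),T([0,0,-b[2]],[w-[b[0],b[1],0]])[0].round())
E
```

```text
True
tip [549.5 -24.9  41.7] F [-0.2 -0.3  4.1] w 42.9 g 72.8 t 29.7
False
tip [ 593.9 -249.4   42. ] F [ 0.1  0.4 -2.1] w 43.4 g 72.4 t 33.4
242 [523. 346.  15.] [ 46. 473.  15.]
244 [432. 330.  15.] [-47. 476.  15.]
```

```bash
cat >> h.py <<'E'
def pink(p,b,Z=15):
    m=((p['img'][...,0]>120)&(p['img'][...,1]<95)&(p['img'][...,2]>60)&(p['img'][...,2].astype(int)-p['img'][...,1]>25)).astype(np.uint8)
    n,_,sta,c=cv2.connectedComponentsWithStats(m)
    for i in range(1,n):
        if sta[i,4]>5: w=unproj(p,c[i],Z);print(sta[i,4],c[i].round(),w.round(),'board',T([0,0,-b[2]],[w-[b[0],b[1],0]])[0].round())
E
python3 - <<'E'
from h import *
z=dict(np.load('pose.npz'));b=z['b']
e=T(b,[(0,-124,0)])[0]
lin([e[0],e[1],160],rate=100);st()
h=T(b,[(-90,-40,0)])[0];ptp([h[0],h[1],260],b[2]-np.pi/2)
p=snap('wrist','t3');keep(p,'t3');pink(p,b);p=snap('top');pink(p,b);st()
E
```

```text
tip [ 593.1 -249.3  158.9] F [-0.   0.1 -3.2] w 43.2 g 72.3 t 35.2
93 [336.  71.] [ 619. -269.   15.] board [  20. -148.   15.]
147 [350.  76.] [ 616. -287.   15.] board [  14. -165.   15.]
132 [345.  90.] [ 599. -286.   15.] board [  -2. -161.   15.]
14 [384. 184.] [ 617. -268.   15.] board [  19. -146.   15.]
48 [390. 188.] [ 607. -285.   15.] board [   6. -161.   15.]
239 [172. 220.] [524. 346.  15.] board [ 46. 473.  15.]
247 [178. 253.] [433. 329.  15.] board [-46. 475.  15.]
tip [ 489.4 -185.5  258.8] F [ 0.4 -0.5 -3. ] w 43.6 g 72.1 t 36.0
```

```bash
python3 - <<'E'
from h import *
z=dict(np.load('pose.npz'));b=z['b'];m=z['m']
ptp([m[0],m[1],110],-np.pi/2);a=st()
lin([m[0],m[1],30],rate=90,force_limit=12)
print(lin([m[0],m[1],9],rate=25,force_limit=4));st()
ctrl.gripper_to(85);lin([m[0],m[1],110],rate=120)
ptp([410,330,270],-np.pi/2)
p=snap('wrist','w4');keep(p,'w4');pink(p,b,9)
b0=[z['b'][0],z['b'][1],z['b'][2]]
# clip close-up
for n,l in dict(k1=(-70,55),k2=(-70,-80)).items():
    h=T(b,[(*l,0)])[0];ptp([h[0],h[1],200],b[2]-np.pi/2);q=snap('wrist',n);keep(q,n)
st()
L=[(b,rect(-70,70,-135,135,30),(0,200,0))]+[(b,[(x,y,zz) for zz in(30,90)],(0,0,255)) for y in(27,-41,-109) for x in(-46,46)]
A=overlay(load('k1'),L,'k1o',(130,20,430,180),2.6);B=overlay(load('k2'),L,'k2o',(80,20,380,180),2.6)
cv2.imwrite('pics/k.png',cv2.resize(np.vstack([A,B]),(563,600)) if 0 else np.vstack([A[:300],B[:300]]))
E
```

```text
tip [595.2 161.4 109.8] F [ 1.  -0.9 -2.4] w 43.2 g 72.0 t 37.5
True
tip [594.1 163.6  14.7] F [-0.5 -0.2  3.7] w 43.3 g 72.9 t 39.1
111 [274.  62.] [534. 298.   9.] board [ 47. 425.   9.]
128 [207.  69.] [525. 386.   9.] board [ 55. 512.   9.]
48 [274.  69.] [525. 298.   9.] board [ 39. 427.   9.]
30 [211.  76.] [517. 380.   9.] board [ 46. 509.   9.]
7 [245.  75.] [518. 335.   9.] board [ 39. 465.   9.]
13 [193.  78.] [514. 404.   9.] board [ 48. 532.   9.]
7 [228.  77.] [516. 358.   9.] board [ 40. 487.   9.]
8 [237.  76.] [517. 347.   9.] board [ 40. 476.   9.]
308 [253. 135.] [439. 326.   9.] board [-40. 470.   9.]
tip [ 517.3 -218.5  200. ] F [ 0.1  1.1 -0.4] w 84.9 g 0.0 t 44.0
```

View pics/k.png

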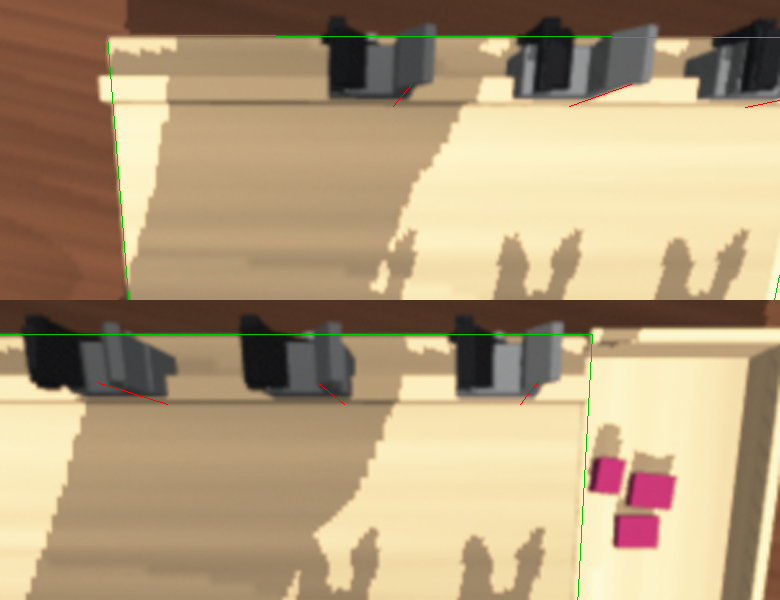

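```bash
python3 - <<'E'
from h import *
z=dict(np.load('pose.npz'));b=z['b']
def crop(n,c,w,h,sc,ys):
    p=load(n);u,v=proj(p,T(b,[c]))[0].astype(int)
    L=[(b,[(46,y,90),(44 if y%10 else 40,y,90)],(0,0,255) if y%10 else (0,255,0)) for y in ys]
    L+=[(b,[(-62,y,90),(-64 if y%10 else -68,y,90)],(0,0,255) if y%10 else (0,255,0)) for y in ys]
    u0,v0=max(u-w//2,0),max(v-h//2,0);return cv2.resize(overlay(p,L,'x',(u0,v0,u0+w,v0+h),sc),(int(w*sc),int(h*sc)))
ys0=range(0,65,5)
A=crop('k1',(54,25,80),66,43,6,ys0)
B=crop('k2',(54,-110,80),66,43,6,range(-140,-80,5))
C=crop('k1',(-54,25,80),66,43,6,ys0)
D=crop('k2',(54,-42,80),66,43,6,range(-75,-10,5))
E_=cv2.resize(cv2.cvtColor(load('ws')['img'],cv2.COLOR_RGB2BGR)[60:240,0:200],(B.shape[1],84*1+0) ) if 0 else None
o=np.vstack([np.hstack([A,B]),np.hstack([C,D])])
w=cv2.cvtColor(load('ws')['img'],cv2.COLOR_RGB2BGR)[60:235,0:200];w=cv2.resize(w,(94,82))
o=o[:600,:800];cv2.imwrite('pics/fk.png',o);print(o.shape)
E
```

```text
(516, 792, 3)
```

View pics/fk.png

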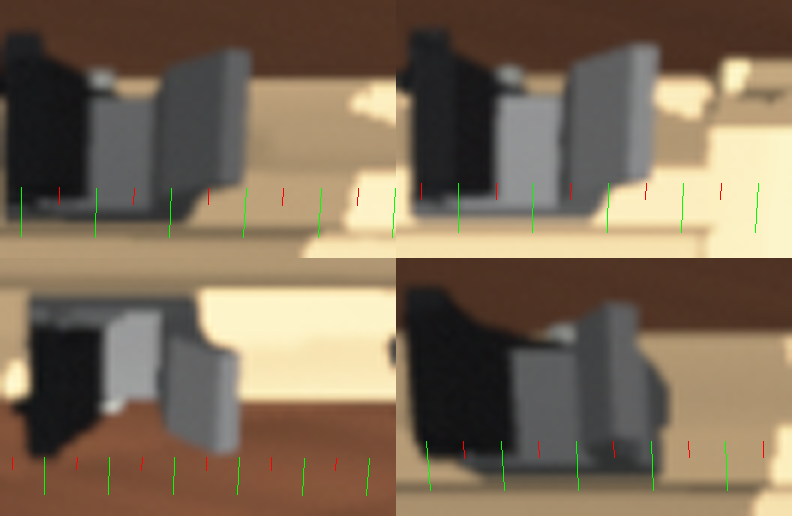

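```bash
cat >> h.py <<'E'
def tubes(p,Z=9,amin=120):
    hsv=cv2.cvtColor(p['img'],cv2.COLOR_RGB2HSV)
    m=(((hsv[...,0]>155)&(hsv[...,0]<176))&(hsv[...,1]>130)&(hsv[...,2]>40)).astype(np.uint8)
    m=cv2.morphologyEx(m,cv2.MORPH_CLOSE,np.ones((3,3),np.uint8))
    n,l,sta,c=cv2.connectedComponentsWithStats(m);r=[]
    for i in range(1,n):
        if sta[i,4]<amin: continue
        v,u=np.nonzero(l==i);W=np.array([unproj(p,(a,d),Z)[:2] for a,d in zip(u,v)])
        (x,y),(a,bb),_=cv2.minAreaRect(W.astype(np.float32));e,V=np.linalg.eigh(np.cov(W.T));d=V[:,1]
        t=(W-W.mean(0))@d;mid=W.mean(0)+d*(t.max()+t.min())/2
        r.append((mid,np.arctan2(d[1],d[0])%np.pi,t.max()-t.min()))
    return r
E
python3 - <<'E'
from h import *
p=snap('top')
for n,q in [('top',p),('ws',load('ws')),('w4',load('w4'))]:
    for t in tubes(q): print(n,t[0].round(1),round(t[1],3),round(t[2]))
for d in ctrl.boxes_of(p,'scraper'): print(np.round(d['position']),d['conf'],unproj(p,d['position'],48).round())
for yaw in (0,np.pi,-np.pi,np.pi/2,-np.pi/2):
    for P in ([433,329,40],[525,346,40],[560,-95,90]): 
        q=ctrl.ik(np.array(P,float)+OFF,down(yaw));print(round(yaw,2),P,None if q is None else np.round(q,2))
E
```

```text
top [524.3 345.1] 1.676 140
top [432.4 330.1] 1.562 138
ws [526.  342.8] 1.678 141
ws [435.5 326.8] 1.561 141
w4 [525.7 342.5] 1.675 141
w4 [434.9 326.7] 1.556 141
[232. 194.] 0.73 [591. 172.  48.]
0 [433, 329, 40] [ 0.07  0.67 -0.98  1.95  0.71  0.91 -1.28]
0 [525, 346, 40] [-0.04  0.73 -0.81  1.74  0.63  0.95 -1.1 ]
0 [560, -95, 90] [ 0.94  0.67 -1.07  1.87  0.69  1.03 -0.43]
3.14 [433, 329, 40] [ 0.23  0.89 -1.25  1.94  0.98  1.1   1.7 ]
3.14 [525, 346, 40] [ 0.21  1.03 -1.26  1.73  1.05  1.22  1.8 ]
3.14 [560, -95, 90] [-0.31  0.43  0.48  1.93 -0.26  0.84 -2.83]
-3.14 [433, 329, 40] [ 0.23  0.89 -1.25  1.94  0.98  1.1   1.7 ]
-3.14 [525, 346, 40] [ 0.21  1.03 -1.26  1.73  1.05  1.22  1.8 ]
-3.14 [560, -95, 90] [-0.31  0.43  0.48  1.93 -0.26  0.84 -2.83]
1.57 [433, 329, 40] [ 0.22  0.87 -1.23  1.94  0.96  1.08  0.14]
1.57 [525, 346, 40] [ 0.19  0.98 -1.2   1.73  1.    1.18  0.26]
1.57 [560, -95, 90] [ 1.07  0.89 -1.33  1.86  0.94  1.21  0.98]
-1.57 [433, 329, 40] [-0.21  0.52 -0.61  1.96  0.41  0.79 -2.62]
-1.57 [525, 346, 40] [ 0.01  0.76 -0.88  1.74  0.69  0.98 -2.71]
-1.57 [560, -95, 90] [ 0.76  0.54 -0.82  1.88  0.49  0.94 -1.85]
```

```bash
cat >> h.py <<'E'
def pick(xy,ang):
    yaw=ang-np.pi/2
    ctrl.gripper_to(50);ptp([*xy,90],yaw);lin([*xy,25],rate=100,force_limit=10)
    print('hit',lin([*xy,3],rate=50,force_limit=6));st()
    ctrl.gripper_to(5,80);s=st();rel=9-(s['ee_pos'][2]-OFF[2])
    lin([*xy,130],rate=120);st();print('rel',rel);return rel
def over(b,cy,rel):
    h=T(b,[(0,cy,0)])[0]
    ptp([h[0],h[1],150-rel],b[2]-np.pi/2);st()
    p=snap('wrist');keep(p,'held');return p
E
python3 - <<'E'
from h import *
z=dict(np.load('pose.npz'));b=z['b']
rel=pick((525.8,342.7),1.676)
p=over(b,-105.3,rel)
for t in tubes(p,150,60): print(t[0].round(1),round(t[1],3),round(t[2]),'board',T([0,0,-b[2]],[[t[0][0]-b[0],t[0][1]-b[1],0]])[0].round(1))
p=snap('top')
for t in tubes(p,150,60): print(t[0].round(1),round(t[1],3),round(t[2]),'board',T([0,0,-b[2]],[[t[0][0]-b[0],t[0][1]-b[1],0]])[0].round(1))
E
```

```text
hit False
tip [525.6 342.6   2.7] F [-0.7  0.6  0.1] w 50.5 g 0.0 t 48.0
tip [526.3 343.2   3.7] F [-0.2  0.1  3. ] w 15.7 g 82.0 t 48.4
tip [525.2 342.  128.9] F [ 0.2 -0.5 -0.5] w 16.1 g 81.8 t 49.6
rel 5.314913101194321
tip [ 591.1 -228.5  144.8] F [-1.1  0.8  0.4] w 15.8 g 81.8 t 51.7
[ 595.6 -228.7] 0.203 134 board [   5.7 -103.9    0. ]
[ 645.8 -240.8] 0.374 9 board [  52.6 -125.5    0. ]
[ 640.8 -250. ] 3.031 16 board [  45.8 -133.6    0. ]
[ 632.7 -218.2] 0.135 57 board [  44.  -100.8    0. ]
[ 552.4 -235.4] 0.191 58 board [ -38.  -102.1    0. ]
[434.4 305.9] 1.561 121 board [-49.1 451.7   0. ]
```

```bash
cat >> h.py <<'E'
def loc(b,s):
    e=np.array(s['ee_pos'])-OFF;return T([0,0,-b[2]],[e-[b[0],b[1],0]])[0]
def seat_probe(b,cx,cy,rel):
    W=lambda x,y,zz:T(b,[(x,y,zz-rel)])[0]
    lin(W(cx,cy,100),rate=80,force_limit=8)
    hit=lin(W(cx,cy,82.5),rate=25,force_limit=4);s=st();print('lower hit',hit,'loc',loc(b,s).round(1))
    if hit: return None
    hit=lin(W(cx,cy-7,82.5),rate=10,force_limit=3);s=st();l=loc(b,s);print('wall hit',hit,l.round(1))
    lin(W(cx,cy,82.5),rate=20)
    return l[1] if hit else None
E
python3 - <<'E'
from h import *
z=dict(np.load('pose.npz'));b=z['b']
print(seat_probe(b,-3,-105.3,5.3))
E
```

```text
tip [ 586.5 -230.6   83.5] F [-0.2  0.4 -1.1] w 15.7 g 81.8 t 53.1
lower hit True loc [  -3.6 -104.    83.5]
None
```

```bash
python3 - <<'E'
from h import *
z=dict(np.load('pose.npz'));b=z['b'];W=lambda x,y,zz:T(b,[(x,y,zz-5.3)])[0]
ctrl.pause(.3);st()
lin(W(-3,-105.3,100),rate=40);ctrl.pause(.3);st()
hit=lin(W(-3,-105.3,82.5),rate=15,force_limit=4);s=st();ctrl.pause(.3);s=st();print(hit,loc(b,s))
E
```

```text
tip [ 586.5 -230.8   83.7] F [-1.1  0.9 -0.4] w 15.8 g 81.8 t 53.4
tip [ 587.2 -231.7   94.5] F [ 0.5  0.7 -0.3] w 15.9 g 81.7 t 54.1
tip [ 586.3 -230.3   83. ] F [ 0.9  0.8 -0.3] w 15.9 g 81.9 t 54.8
tip [ 586.1 -230.3   82.9] F [-0.3  1.2 -0.7] w 15.7 g 81.9 t 55.1
True [  -4.0296207  -103.65212416   82.9039073 ]
```

```bash
cat >> h.py <<'E'
def trylow(b,cx,cy,rel,zz=82.5,F=4):
    W=lambda y,a:T(b,[(cx,y,a-rel)])[0]
    lin(W(cy,98),rate=40);ctrl.pause(.3)
    hit=lin(W(cy,zz),rate=15,force_limit=F);s=ctrl.get_state();l=loc(b,s);print('try',cy,hit,'err',(l-[cx,cy,zz-rel]).round(1),'F',np.round(s['force'],1));return hit
E
python3 - <<'E'
from h import *
z=dict(np.load('pose.npz'));b=z['b']
for y in (-103.3,-101.3,-99.3):
    if not trylow(b,-3,y,5.3): break
st()
E
```

```text
try -103.3 True err [-0.7  1.7  2.1] F [-0.1 -0.1  0.3]
try -101.3 False err [0.1 0.8 0.1] F [-1.3  2.   1.6]
tip [ 586.6 -227.    77.3] F [-1.3  2.   1.6] w 15.7 g 82.0 t 58.6
```

```bash
python3 - <<'E'
from h import *
z=dict(np.load('pose.npz'));b=z['b']
def lb(w): return T([0,0,-b[2]],[w-[b[0],b[1],0]])[0].round(1)
for nm,n,c,pts in [('A','k1',(54,25,80),[(90,150,58),(155,150,58),(222,120,90),(248,120,90)]),('B','k2',(54,-110,80),[(101,150,58),(163,150,58),(238,120,90),(262,120,90)]),
  ('C','k1',(-54,25,80),[(103,95,58),(162,95,58),(215,150,90),(240,150,90)]),('D','k2',(54,-42,80),[(115,150,58),(182,150,58),(213,120,90),(242,120,90)])]:
    p=load(n);u,v=proj(p,T(b,[c]))[0].astype(int);u0,v0=max(u-33,0),max(v-21,0)
    for (x,y,Z) in pts: print(nm,(x,y,Z),lb(unproj(p,np.array([x,y])/6+[u0,v0]-.4,Z)))
E
```

```text
A (90, 150, 58) [55.2 39.1 58. ]
A (155, 150, 58) [55.2 29.3 58. ]
A (222, 120, 90) [54.1 23.6 90. ]
A (248, 120, 90) [54.1 20.1 90. ]
B (101, 150, 58) [ 54.6 -96.8  58. ]
B (163, 150, 58) [  54.6 -106.1   58. ]
B (238, 120, 90) [  53.5 -113.1   90. ]
B (262, 120, 90) [  53.5 -116.3   90. ]
C (103, 95, 58) [-53.2  39.4  58. ]
C (162, 95, 58) [-53.2  29.4  58. ]
C (215, 150, 90) [-54.2  24.   90. ]
C (240, 150, 90) [-54.1  20.2  90. ]
D (115, 150, 58) [ 54.6 -25.3  58. ]
D (182, 150, 58) [ 54.6 -35.3  58. ]
D (213, 120, 90) [ 53.5 -44.9  90. ]
D (242, 120, 90) [ 53.5 -48.7  90. ]
```

```bash
cat >> h.py <<'E'
def press(b,cx,cy,rel):
    W=lambda y,a:T(b,[(cx,y,a-rel)])[0]
    ctrl.gripper_to(5,110)
    for a,F in ((78,None),(72,None),(67,30),(62.5,25)):
        h=lin(W(cy,a),rate=15,force_limit=F or 25);s=ctrl.get_state();print(a,h,'err',(loc(b,s)-[cx,cy,a-rel]).round(1),'F',np.round(s['force'],1),round(s['width'],1))
        if h and a>70: return False
    return True
E
python3 - <<'E'
from h import *
z=dict(np.load('pose.npz'));b=z['b']
if not trylow(b,-3,-99,5.3): print(press(b,-3,-99,5.3))
E
```

```text
try -99 False err [ 0.1 -0.1  0.1] F [ 0.3 -0.4 -0.5]
78 False err [ 0.2  0.2 -0.1] F [ 0.2  0.2 -0.6] 15.0
72 False err [0.8 0.  2.1] F [-1.8  2.2  8.4] 14.6
67 False err [-0.3  0.3 -0.5] F [-0.4  1.  -1.2] 15.0
62.5 False err [-0.4  0.2  1.5] F [-4.1  2.1  9.5] 15.0
True
```

```bash
python3 - <<'E'
from h import *
z=dict(np.load('pose.npz'));b=z['b']
ctrl.gripper_to(40);s=st();e=np.array(s['ee_pos'])-OFF
lin([e[0],e[1],e[2]+90],rate=80);st()
rel=pick((435,326.8),1.559)
p=over(b,37,rel);pt=snap('top')
for q,n in((p,'w'),(pt,'t')):
  for Z in (150,64):
    for t in tubes(q,Z,40): print(n,Z,t[0].round(1),round(t[1],3),round(t[2]),'board',T([0,0,-b[2]],[[t[0][0]-b[0],t[0][1]-b[1],0]])[0].round(1))
st()
E
```

```text
tip [ 585.8 -225.9   56.7] F [-0.7 -0.1 -0.6] w 40.1 g 0.0 t 63.1
tip [ 585.1 -225.8  145.8] F [-0.1  0.4  0.2] w 40.0 g 0.0 t 64.4
hit False
tip [434.8 326.8   2.7] F [ 0.  -0.4 -0.1] w 50.2 g 0.0 t 68.1
tip [435.3 327.3   3.6] F [-0.5 -1.4  3.4] w 16.2 g 81.2 t 68.5
tip [434.5 326.1 129.1] F [ 0.5  0.3 -0.9] w 15.7 g 80.7 t 69.7
rel 5.385808770239159
tip [562.8 -88.8 144.8] F [-0.9  0.7 -0.8] w 15.9 g 80.8 t 71.3
w 150 [ 609.2 -169.2] 0.088 86 board [ 30.5 -48.2   0. ]
w 150 [568.  -88.9] 0.2 133 board [ 5.6 38.6  0. ]
w 64 [ 586.8 -229.9] 0.088 141 board [  -3.3 -103.3    0. ]
w 64 [519.4 -98.7] 0.2 218 board [-44.   38.4   0. ]
t 150 [612.7 -76.8] 0.123 39 board [51.8 41.9  0. ]
t 150 [522.5 -94.7] 0.266 56 board [-40.2  41.7   0. ]
t 64 [626.3 -94. ] 0.123 42 board [61.8 22.3  0. ]
t 64 [ 528.6 -113.5] 0.266 61 board [-37.8  22.1   0. ]
tip [562.9 -88.9 144.8] F [ 0.2  0.2 -0.8] w 15.9 g 80.8 t 71.4
```

```bash
python3 - <<'E'
from h import *
z=dict(np.load('pose.npz'));b=z['b']
ok=not trylow(b,0,37,5.4)
if ok: ok=press(b,0,37,5.4)
print(ok)
if ok:
    ctrl.gripper_to(40);s=st();e=np.array(s['ee_pos'])-OFF
    lin([e[0],e[1],e[2]+90],rate=80)
    h=T(b,[(-90,-30,0)])[0];ptp([h[0],h[1],270],b[2]-np.pi/2)
    p=snap('wrist','f1');keep(p,'f1');t=snap('top')
    for q in (p,t):
      for t in tubes(q,64,40): print(t[0].round(1),round(t[1],3),round(t[2]),'board',T([0,0,-b[2]],[[t[0][0]-b[0],t[0][1]-b[1],0]])[0].round(1))
    # tube-end check along each clip axis: pink run on the line z=64
    hsv=cv2.cvtColor(p['img'],cv2.COLOR_RGB2HSV)
    for cy in (37,-99):
        X=np.arange(-85,85.1,1);uv=proj(p,T(b,[(x,cy,64) for x in X])).round().astype(int)
        m=np.array([155<hsv[v,u,0]<176 and hsv[v,u,1]>130 for u,v in uv]);print(cy,X[m].min() if m.any() else None,X[m].max() if m.any() else None,m.sum())
    for d in ctrl.boxes_of(p,'tube0'): print(np.round(d['position']),d['conf'])
    print([(unproj(t_,d['position'],48).round(),d['conf']) for t_ in [snap('top')] for d in ctrl.boxes_of(t_,'scraper')]);st()
E
```

```text
try 37 False err [ 0.1 -0.   0.1] F [ 0.   0.4 -0.9]
78 False err [ 0.1 -0.1 -0.2] F [ 0.4  0.4 -1.1] 15.3
72 False err [ 0.9 -0.2  1.6] F [-1.5 -0.2  7.4] 14.7
67 False err [-0.6  0.1 -0.5] F [-0.3  0.1 -0.5] 15.2
62.5 False err [-0.1  0.   1.5] F [-3.5 -0.4 10.7] 14.8
True
tip [562.5 -91.6  56.7] F [ 0.   0.4 -0.8] w 40.0 g 0.0 t 76.9
[564.8 -92.1] 0.195 141 board [ 1.8 36.   0. ]
[ 587.5 -226.4] 0.192 141 board [  -1.8 -100.1    0. ]
[ 606.3 -265.7] 0.833 37 board [   9.  -142.2    0. ]
[ 587.3 -224.5] 0.192 141 board [ -1.7 -98.2   0. ]
[564.7 -89.9] 0.197 139 board [ 2.1 38.2  0. ]
[ 604.2 -261.8] 0.809 37 board [   7.6 -138.1    0. ]
37 -69.0 72.0 142
-99 -73.0 69.0 143
[195.  79.] 0.74
[310.  85.] 0.59
[(array([632., 158.,  48.]), 0.84)]
tip [ 487.4 -173.2  268.9] F [-0.9 -0.  -0.7] w 39.8 g 0.0 t 79.1
```

```bash
cat > scr.py <<'E'
from h import *
from scipy.optimize import differential_evolution
from scipy.ndimage import map_coordinates
def find(p,c,R=45,Z=51,dz=0):
    g=cv2.GaussianBlur(p['img'],(0,0),1.0).astype(float)
    gx=[cv2.Sobel(g[...,i],-1,1,0) for i in range(3)];gy=[cv2.Sobel(g[...,i],-1,0,1) for i in range(3)]
    t=np.linspace(-1,1,25)
    def cost(s):
        tot=[]
        k=s[3]
        for P,Q in (((40,-22),(40,22)),((40,22),(-40,22)),((-40,22),(-40,-22)),((-40,-22),(40,-22))):
            P,Q=np.array(P)*k,np.array(Q)*k
            L=[(*( (P+Q)/2+(Q-P)/2*a),Z) for a in t];uv=proj(p,T(s,L));d=uv[-1]-uv[0];n=np.array([-d[1],d[0]])/np.linalg.norm(d)
            co=[uv[:,1],uv[:,0]]
            v=sum(np.abs(n[0]*map_coordinates(gx[i],co,order=1)+n[1]*map_coordinates(gy[i],co,order=1)) for i in range(3))
            tot.append(np.minimum(v,150).mean())
        return -np.mean(tot)-.5*min(tot)
    r=differential_evolution(cost,[(c[0]-R,c[0]+R),(c[1]-R,c[1]+R),(-.5,.5),(.93,1.0)],seed=1,maxiter=80,popsize=20,tol=1e-6)
    return r.x,r.fun
E
python3 - <<'E'
from scr import *
print('test',find(load('s2'),(590,160)))
ptp([530,150,230],-np.pi/2)
p=snap('wrist','s3');keep(p,'s3')
for d in ctrl.boxes_of(p,'scraper'): print(unproj(p,d['position'],45).round(),d['conf'])
c=(625,160)
print('now',find(p,c)); st()
t=snap('top','t5');
for d in ctrl.boxes_of(t,'scraper'): print(unproj(t,d['position'],45).round(),d['conf'])
for d in ctrl.boxes_of(snap('scene'),'scraper'): print('scene',d['position'],d['conf'])
E
```

```text
test (array([ 5.84312659e+02,  1.52801373e+02, -9.95686686e-02,  9.30001046e-01]), np.float64(-168.37075545956918))
[638. 152.  45.] 0.83
[567. -57.  45.] 0.52
now (array([ 6.36555496e+02,  1.53515445e+02, -1.68553635e-02,  9.56448487e-01]), np.float64(-162.3138877632762))
tip [530.9 147.8 229.8] F [-1.  -0.5 -0.4] w 40.3 g 0.0 t 80.5
scene [265.9, 200.2] 0.92
scene [125.6, 229.7] 0.74
```

```bash
python3 - <<'E'
from scr import *
z=dict(np.load('pose.npz'));m=z['m']
s=[636.5,153.2,-.02]
ctrl.gripper_to(85);ptp([s[0],s[1],100],s[2]-np.pi/2)
print(lin([s[0],s[1],15],rate=70,force_limit=8));st()
ctrl.gripper_to(30,70);a=st()
if 40<a['width']<48:
    e=np.array(a['ee_pos'])-OFF
    lin([e[0],e[1],80],rate=80);st()
    lin([m[0],m[1],60],rate=80,ori=down(-np.pi/2));st();lin([m[0],m[1],30],rate=80,force_limit=12)
    ctrl.pause(.2);print(lin([m[0],m[1],9],rate=20,force_limit=4));st()
    ctrl.gripper_to(85);lin([m[0],m[1],120],rate=100)
ptp([515,150,230],-np.pi/2)
p=snap('wrist','s4');keep(p,'s4')
for d in ctrl.boxes_of(p,'scraper'): print(unproj(p,d['position'],45).round(),d['conf'])
print(find(p,(600,160)));st()
b=z['b'];t=snap('top')
for q in tubes(t,64,40): print('board',T([0,0,-b[2]],[[q[0][0]-b[0],q[0][1]-b[1],0]])[0].round(1),q[1:])
E
```

```text
False
tip [637.1 153.4  15.7] F [-0.4 -0.1 -0.2] w 84.9 g 0.0 t 83.2
tip [637.  153.4  15.5] F [ 0.3 -0.3  2.2] w 43.3 g 72.8 t 83.7
tip [636.5 152.9  79.4] F [-0.2  0.1 -2.6] w 43.0 g 72.4 t 84.7
tip [594.9 163.5  60.3] F [-0.1  0.1 -3.1] w 43.1 g 72.4 t 85.4
True
tip [594.1 163.6  15.5] F [ 0.1 -0.8  4.8] w 43.5 g 73.0 t 86.9
[596. 162.  45.] 0.83
(array([5.93199398e+02, 1.60245431e+02, 8.54044057e-03, 9.43987211e-01]), np.float64(-174.39216345299832))
tip [515.1 148.8 228.3] F [-0.7 -0.1  0.9] w 85.2 g 0.0 t 89.3
board [ -1.7 -98.2   0. ] (np.float64(0.1925080761202218), np.float64(141.06125644392253))
board [ 2.1 38.2  0. ] (np.float64(0.1952364728233218), np.float64(139.12861423884866))
board [   7.5 -138.2    0. ] (np.float64(0.7854866836643604), np.float64(36.904254392706406))
```

```bash
python3 -c "
from workcell import ctrl
print(ctrl.job_done())"
```

```text
the job is handed in; nothing more can be done
None
```

The job is handed in: all three offcuts lie in the tray, both pink tubes are seated in clip0 and clip2, centred to about 2 mm. The scraper block was knocked off-centre mid-run, and I set it back upright on its mat; the final tube, offcut and scraper checks were numeric only, since the picture allowance was used up.

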